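# Turn the packing carousel to the flat tin

## Robot

A 6-joint arm with a two-finger parallel gripper is mounted at the origin on the work surface. World frame = base frame: x ahead of the robot, y to its left, z up, the work surface at z = 0. Lengths are in m, angles in rad, forces in N, time in s.
With the tool pointing down it reaches from about 0.275 to 0.975 m from the base axis. Payload 8.4 kg.
Tool frame: the origin (TCP) lies on the mounting face of the last link; the fingertips stand 190 mm ahead of it and the grasp point (between the pads) lies 171 mm ahead of it; z points along the fingers, x is the direction in which the jaws open and shut, and the axes are right-handed (so a half turn about z gives the same grasp; the last joint's range is limited). The gripper opens to 92 mm and grips with 3 to 60 N. Pads are 20 mm wide; open, the fingers measure 128 mm over their backs; the gripper's body (75 mm by 189 mm) begins 69 mm behind the grasp point.
Start: joints at [1.171, 0.353, 1.633, -0, 1.155, -0.002], TCP at [0.242, 0.576, 0.405] pointing down, gripper open.
Joint ranges: [-2.63, 2.63], [-0.92, 2.1], [0.06, 2.66], [-1.3, 4.44], [0, 2.69], [-3.02, 3.02]. Speed limits (rad/s): [2.22, 2.22, 2.79, 3.14, 3.14, 3.14].

## Interface

Orientations are given as a 3x3 rotation matrix whose columns are the frame's x, y, z axes.
In Python, from station import observe, get_image, camera_model, sign_off gives the robot as it stands. The module is installed in compiled form; this text tells all that it offers.
- The arm moves only by the tool step_arm, never from a script. Its argument "moves" is a list that holds one entry, the list of rows, each a list of 5 numbers: the shift along the world's x, y, z in m, then the turn about the world's z in degrees, then the gripper's target within -1 to 1 (fully open at 1, half-way at 0, shut at -1). In form: [[[dx, dy, dz, roll, claw], ...]]. A call has 1 to 5 rows; each row shifts and turns the commanded pose from where the row before left it; what a row does not reach is not made up. A row lasts 1/10 s, in which the tool goes at most 50 mm and 8.59 degrees, less where a joint would pass 70% of its speed; a pose out of reach is approached as far as the arm can. A call is refused whole if a number of a shift passes 0.05 or a number of a turn 8.59, either way. A call with a gripper value outside its range is refused whole. The fingers move at their own pace and stop on an object; the grip force is fixed at half the most. Time passes only in rows, so rows that do not move let the fingers close. It gives the time, the measured TCP pose, the force and the opening at its end, in the units of the state.
- observe(): the state, without advancing time (a new reading comes with each control period).
- get_image(name): name is "scene" or "top" or "wrist"; returns (picture, depth): 400x640x3 uint8, blue, green, red; 400x640 float32, m along the optical axis (not along the pixel's ray), 0 where there is no reading.
- camera_model(name): a dict with "fx", "fy", "cx", "cy" (pixels), "dist_coeffs" ([k1, k2, p1, p2, k3] as OpenCV has them; the pictures are not rectified), "rvec" (rotation vector, rad) and "tvec" (3), from world to camera coordinates, as OpenCV has them. Camera axes: x right, y down, z forward; pixel columns grow to the right and rows downward; lengths in m; the calibration is good to about 2 mm. A picture is of the moment at which its call begins: read the wrist's pose just before it. camera_model takes no time and is no camera call; for the wrist camera it gives the pose at the moment of the call.
- sign_off(): hands the job in, once; it reports no verdict.
The state is a dict: "t": time; "q": joint angles; "joint_velocities": joint speeds; "tau": joint torques, N m; "ee_pos": TCP position; "orientation": TCP orientation; "wrist_force": force on the tool from outside, world axes, zero at the start; "ft_torque": the same for the moment, N m; "opening": finger opening in m.
Only numpy, scipy, OpenCV 4.12 (cv2) and the standard library are available. Lean on these libraries where they do the work, as an engineer would, in place of code of your own. Each camera call takes 0.05 s, during which the arm holds its last target.

## Task

Spin the packing carousel, pushing gently with the fingertips on the pegs round its rim, until the low flat tin is squarely in line with the pointed tongue of the carousel's foot, towards the open carton; then let go and draw clear. Do not grip the carousel, and do not touch or lift any of the goods riding on it: they stay upright where they stand. Leave the bottle and the tape roll beside it alone.

Things in the scene. Friction and masses are not known exactly. Their poses are not given: they have to be found in the camera images.
- foot: Fixed foot of the carousel: steel disc 290 mm across, 18 mm high, mostly hidden under the tray, with a flat tongue 46 mm wide along its own +y, ending in a point 213 mm from the centre. Origin: centre of its underside on the work surface, on the carousel's axis. Own +y is the direction in which the flat tin must end; it lies within 35 degrees of the robot's left.
- tray: Round plywood tray turning on the foot, 316 mm across, 16 mm thick; rubber mat 236 mm across on top. Origin: on the vertical turning axis, at its underside, 20 mm above the work surface; turns with the tray. Plywood top at 36 mm, mat top at 38 mm. Turns any amount both ways; friction 0.2 N m (1.5 N at a peg), stops at once when not pushed.
- peg0 (a point): Middle of the free height of one of six identical upright wooden pegs on the tray's rim, 62 mm above the work surface; pegs are 18 mm in diameter, from the tray top (36 mm) to 88 mm above the work surface, 143 mm from the axis, 60 degrees apart. This one is 30 degrees counter-clockwise (from above) from the tray's own +x.
- flat_tin_c (a point): Centre (half-way up) of the low flat tin, bare ribbed steel, 84 mm across and 32 mm high, the lowest of the four goods; it stands loose on the mat, its centre 68 mm from the turning axis, and rides round with the tray. It is the one to bring to the tongue.
- tall_tin_c (a point): Centre (half-way up) of the tall tin with a paper label, 60 mm across, 80 mm high, loose on the mat 68 mm from the axis.
- jar_c (a point): Centre (half-way up) of the glass jar with white cap, 58 mm across, 80 mm high, loose on the mat 68 mm from the axis.
- packet_c (a point): Centre (half-way up) of the upright cardboard packet, 58 x 42 mm and 78 mm high, loose on the mat 68 mm from the axis. The four goods stand a quarter turn apart in any order.
- carton: Open cardboard carton, fixed, 300 mm wide, 200 mm deep, 130 mm high, with flaps folded out, just beyond the tongue's point: its near wall is 240 to 265 mm from the carousel's axis. Origin: centre of its underside; its +y points roughly away from the carousel.
- water_bottle_c (a point): Centre (half-way up) of a loose clear plastic water bottle, 64 mm across and 190 mm high, on the work surface on the side away from the carton. Leave it alone.
- tape_roll_c (a point): Centre (half-way up) of a loose roll of packing tape lying flat, 104 mm across, 48 mm high, on the work surface on the side of the carousel away from the carton, nearer the robot than the bottle. Leave it alone.
Things that resemble listed ones, but are neither listed nor needed, are in the scene too. Leave any red look-alike of the part that bears water_bottle_c alone.

How it is judged:
At the end, for the whole second after the job is handed in: Flat tin's centre within 10.5 mm of the line from the axis along the tongue, on the tongue's side; tray at rest; all four goods upright (0.15 rad) on the mat within 95 mm of the axis; bottle and tape roll upright, within 30 mm of their start (x of flat_tin_c in the frame of foot between -0.0105 and 0.0105 m and y of flat_tin_c in the frame of foot above 0.045 m and angular speed of tray below 0.05 rad/s and angle between each of flat_tin_c, tall_tin_c, jar_c, packet_c, water_bottle_c, tape_roll_c's own z axis and vertical below 0.15 rad and horizontal distance between each of flat_tin_c, tall_tin_c, jar_c, packet_c and tray below 0.095 m and z of flat_tin_c in the frame of tray between 0.028 and 0.04 m and z of tall_tin_c in the frame of tray between 0.052 and 0.064 m and z of jar_c in the frame of tray between 0.052 and 0.064 m and z of packet_c in the frame of tray between 0.051 and 0.063 m and distance of each of water_bottle_c, tape_roll_c from where it was at the start of the episode below 0.03 m); the robot touches nothing.
It fails at once if one of the goods on the carousel is lifted or tipped (z of flat_tin_c in the frame of tray above 0.046 m or z of any of tall_tin_c, jar_c in the frame of tray above 0.07 m or z of packet_c in the frame of tray above 0.069 m or angle between any of flat_tin_c, tall_tin_c, jar_c, packet_c's own z axis and vertical above 0.35 rad).
It fails at once if the robot touches the goods on the carousel (over 1 N) (contact force between any of the fingers, the arm and flat_tin above 1 N or contact force between any of the fingers, the arm and tall_tin above 1 N or contact force between any of the fingers, the arm and jar above 1 N or contact force between any of the fingers, the arm and packet above 1 N).
It fails at once if the carousel is gripped or pushed hard (over 25 N) (contact force between any of the fingers, the arm and tray above 25 N).
It fails at once if the bottle or the tape roll is moved more than 30 mm or tipped (distance of any of water_bottle_c, tape_roll_c from where it was at the start of the episode above 0.03 m or angle between any of water_bottle_c, tape_roll_c's own z axis and vertical above 0.35 rad).
It also fails if it takes over 72 s, if anything falls off the work surface, if the arm or the gripper's body presses on something with over 40 N, if the wrist force passes 120 N, or if a joint passes its speed limit or range.

## Working session

There is one attempt and no reset: what is moved stays moved. The work goes in short steps, Python scripts to look and compute and a tool call to move; the robot and the scene stay as the last step left them, time stands still between calls to the robot, and variables do not carry over. Pictures are saved under pics/ and viewed, and the job is handed in when it is done.

Besides the shell and the picture viewer there is one more tool, called after "Call:" as name(argument=value, ...) on one line, values as JSON. step_arm: Moves the arm, as the interface text tells. Its arguments: {"type":"object","properties":{"moves":{"type":"array","items":{"type":"array","items":{"type":"array","items":{"type":"number"}}}}},"required":["moves"]}

```bash
mkdir -p pics; python3 - <<'E'
from station import *
import cv2,numpy as np
for n in ("scene","top","wrist"):
    m=camera_model(n); p,d=get_image(n)
    cv2.imwrite(f"pics/{n}0.png",p); np.savez(f"{n}0.npz",p=p,d=d,**{k:np.array(v) for k,v in m.items()})
    R=cv2.Rodrigues(np.array(m["rvec"]))[0]; print(n,m["fx"],(-R.T@np.array(m["tvec"]).ravel()).round(3),R[2].round(2),m["dist_coeffs"])
s=observe();print(s["t"],s["ee_pos"],s["orientation"],s["opening"])
E
```

```text
scene 371.68161051481087 [ 1.267 -0.189  0.702] [-0.75  0.18 -0.63] [-0.05064411  0.          0.          0.          0.        ]
top 427.75807188146376 [ 0.43  -0.013  1.316] [ 0.09 -0.01 -1.  ] [-0.01160892  0.          0.          0.          0.        ]
wrist 341.3678331632793 [0.18  0.602 0.384] [ 0.22 -0.1  -0.97] [-0.07288411  0.          0.          0.          0.        ]
0.15 [0.24204802 0.57604327 0.40414505] [[ 3.87390598e-01  9.21915590e-01 -4.11266910e-04]
 [ 9.21915106e-01 -3.87390816e-01 -9.44547751e-04]
 [-1.03011432e-03 -1.32442592e-05 -9.99999469e-01]] 0.0921003637505711
```

View pics/top0.png

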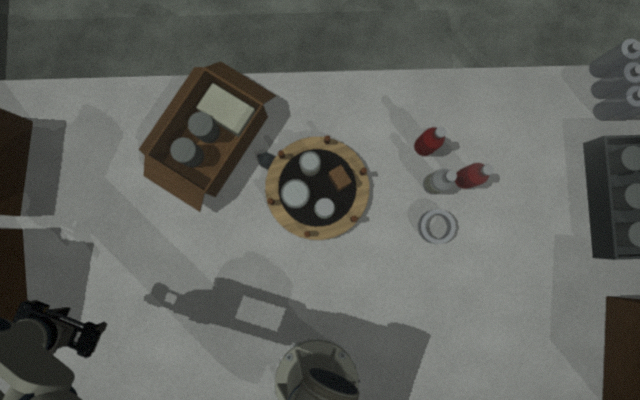

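View pics/scene0.png

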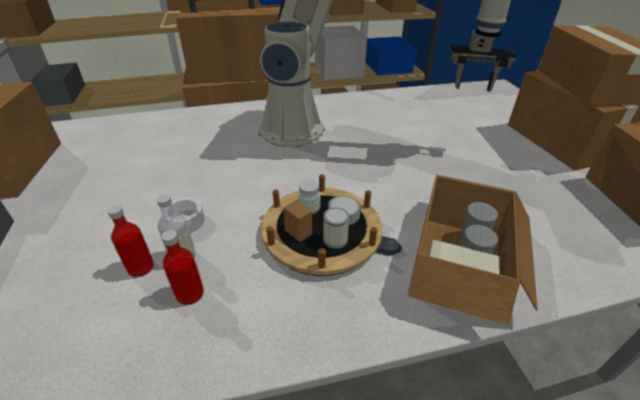

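View pics/wrist0.png

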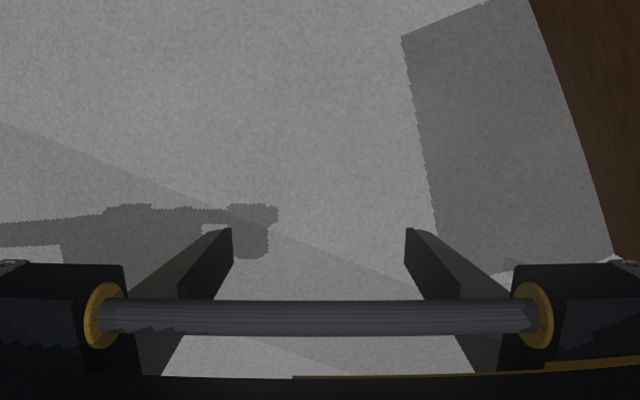

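Top view: carousel centre is near (319,188), the dark tongue point near (260,158), the big flat disc at (294,193), bottle (440,181) and tape (438,226). I'll zoom in and measure next.

```bash
cat > h.py <<'E'
import numpy as np,cv2
from station import *
def ray(m,px,z):
    px=np.array(px,float).reshape(-1,1,2)
    K=np.array([[m["fx"],0,m["cx"]],[0,m["fy"],m["cy"]],[0,0,1]],float)
    u=cv2.undistortPoints(px,K,np.array(m["dist_coeffs"],float)).reshape(-1,2)
    R=cv2.Rodrigues(np.array(m["rvec"],float))[0]; c=-R.T@np.array(m["tvec"],float).ravel()
    d=np.c_[u,np.ones(len(u))]@R
    return c+d*((np.asarray(z)-c[2])/d[:,2])[:,None]
def proj(m,P):
    K=np.array([[m["fx"],0,m["cx"]],[0,m["fy"],m["cy"]],[0,0,1]],float)
    return cv2.projectPoints(np.array(P,float).reshape(-1,3),np.array(m["rvec"],float),np.array(m["tvec"],float),K,np.array(m["dist_coeffs"],float))[0].reshape(-1,2)
E
python3 - <<'E'
from h import *
p=np.load("top0.npz")["p"]
c=p[110:260,230:390]
c=cv2.convertScaleAbs(c,alpha=1.6)
cv2.imwrite("pics/topz.png",cv2.resize(c,None,fx=5,fy=5,interpolation=cv2.INTER_CUBIC)[:600])
p=np.load("top0.npz")["p"]
cv2.imwrite("pics/topz2.png",cv2.resize(cv2.convertScaleAbs(p[100:260,370:510],alpha=1.6),None,fx=3.7,fy=3.7))
d=np.load("top0.npz")["d"]
for q in [(294,193),(325,207),(310,160),(340,177),(318,188),(265,160)]: print(q,p[q[1],q[0]],d[q[1],q[0]])
E
```

```text
(294, 193) [131 135 128] 1.2535305
(325, 207) [133 132 131] 1.1959752
(310, 160) [129 134 126] 1.2128574
(340, 177) [47 67 84] 1.2088041
(318, 188) [24 23 28] 1.2886857
(265, 160) [46 48 44] 1.3115535
```

View pics/topz.png

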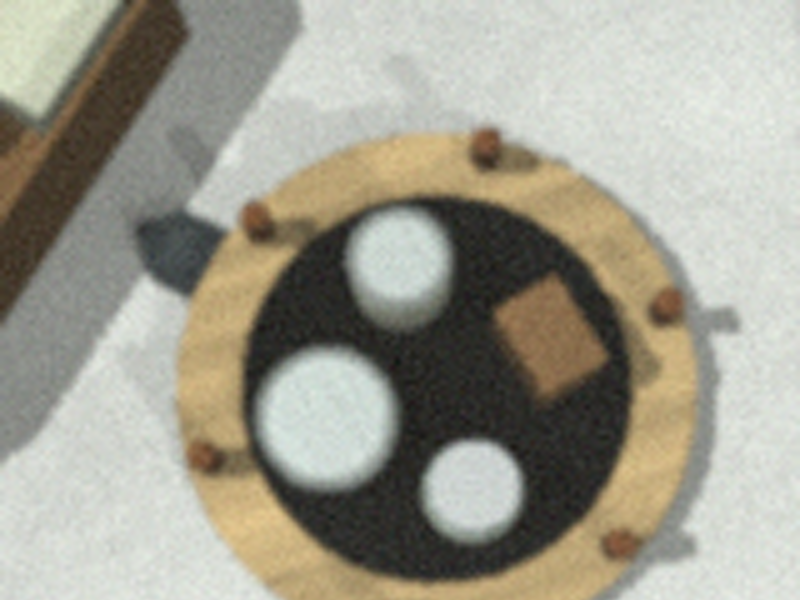

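View pics/topz2.png

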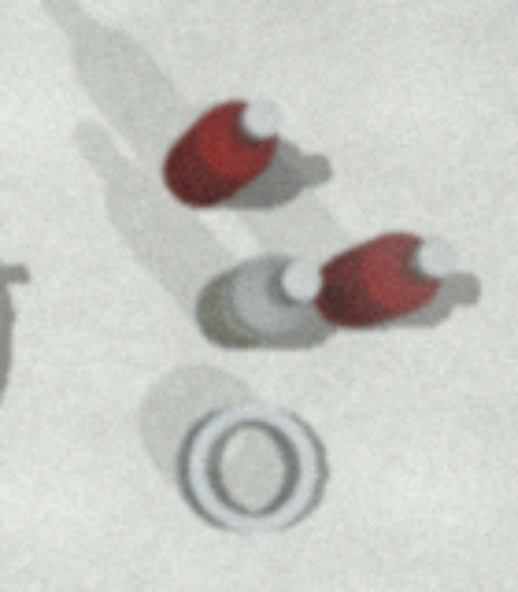

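```bash
cat > meas.py <<'E'
from h import *
def cfit(P):
    A=np.c_[2*P,np.ones(len(P))]; s=np.linalg.lstsq(A,(P**2).sum(1),rcond=None)[0]
    return s[:2],np.sqrt(s[2]+s[0]**2+s[1]**2)
def comps(mask,amin=8):
    n,l,st,ce=cv2.connectedComponentsWithStats(mask.astype(np.uint8))
    return [(st[i,4],ce[i],st[i,:4]) for i in range(1,n) if st[i,4]>=amin]
def meas(m,p,roi=(110,260,230,390),verbose=True):
    S=4; y0,y1,x0,x1=roi
    c=cv2.resize(cv2.GaussianBlur(p,(3,3),0)[y0:y1,x0:x1],None,fx=S,fy=S,interpolation=cv2.INTER_CUBIC)
    back=lambda q:(np.asarray(q,float)+0.5)/S-0.5+[x0,y0]
    hsv=cv2.cvtColor(c,cv2.COLOR_BGR2HSV).astype(int); H,Sa,V=hsv[...,0],hsv[...,1],hsv[...,2]
    return c,H,Sa,V,back
if __name__=="__main__":
    m=camera_model("top"); z=np.load("top0.npz"); p=z["p"]
    c,H,Sa,V,back=meas(m,p)
    for q in [(258,222),(285,412),(420,165),(330,420),(180,250),(90,100),(545,340),(485,150)]:
        x,y=int(q[0]*.8),int(q[1]*.8); print(q,H[y,x],Sa[y,x],V[y,x])
E
python3 meas.py
```

```text
(258, 222) 14 135 70
(285, 412) 75 15 137
(420, 165) 20 96 128
(330, 420) 69 13 138
(180, 250) 90 20 50
(90, 100) 16 101 43
(545, 340) 16 114 87
(485, 150) 12 122 69
```

```bash
cat >> meas.py <<'E'
def run(m,p,tongue=True,out=None):
    c,H,Sa,V,back=meas(m,p); S=4
    res={}
    ply=((H>14)&(H<28)&(Sa>60)&(V>85)).astype(np.uint8)
    ply=cv2.morphologyEx(ply,cv2.MORPH_OPEN,np.ones((5,5)))
    cs=max(cv2.findContours(ply,cv2.RETR_EXTERNAL,cv2.CHAIN_APPROX_NONE)[0],key=cv2.contourArea).reshape(-1,2)
    W=ray(m,back(cs),np.full(len(cs),.036))[:,:2]
    k=np.ones(len(W),bool)
    for _ in range(8):
        o,r=cfit(W[k]); e=abs(np.hypot(*(W-o).T)-r); k=e<max(.0025,2*np.median(e[k]))
    print("tray",o.round(4),"r",r.round(4),k.sum(),len(k)); res["o"]=o
    peg=(Sa>105)&(H<17)&(V<95)&(V>40)
    pts=[]
    for a,ce,bb in comps(peg,100):
        w=ray(m,[back(ce)],[.075])[0,:2]; rr=np.hypot(*(w-o))
        if .12<rr<.165: pts.append(w); print("peg",a,back(ce).round(1),w.round(4),rr.round(4),np.degrees(np.arctan2(*(w-o)[::-1])).round(1))
    res["pegs"]=np.array(pts)
    br=(Sa<45)&(V>95)
    for a,ce,bb in comps(br,600):
        q=back(ce)
        for zz,nm in((.070,"flat"),(.118,"tall")):
            w=ray(m,[q],[zz])[0,:2]; rr=np.hypot(*(w-o))
            if rr<.1: 
                k1=m["fx"]/(1.31-zz)
                print(nm,a,q.round(1),w.round(4),"r",rr.round(4),"ang",np.degrees(np.arctan2(*(w-o)[::-1])).round(2),"dia",(np.sqrt(a/16*4/np.pi)/k1).round(4),bb)
    if tongue:
        dk=((V<68)&(Sa<60)).astype(np.uint8)
        n,l,st,ce=cv2.connectedComponentsWithStats(dk)
        for i in range(1,n):
            q=back(ce[i]); w=ray(m,[q],[.018])[0,:2]
            if st[i,4]>200 and .15<np.hypot(*(w-o))<.215:
                ct=cv2.findContours((l==i).astype(np.uint8),cv2.RETR_EXTERNAL,cv2.CHAIN_APPROX_NONE)[0][0].reshape(-1,2)
                for zz in(0.0,.018):
                    T=ray(m,back(ct),np.full(len(ct),zz))[:,:2]; ce2=w
                    d=np.hypot(*(T-o).T); j=d.argmax()
                    print("tongue z",zz,st[i,4],q.round(1),"cent ang",np.degrees(np.arctan2(*(w-o)[::-1])).round(2),"tip",T[j].round(4),d[j].round(4),"ang",np.degrees(np.arctan2(*(T[j]-o)[::-1])).round(2))
                    np.save("tong%d.npy"%(zz*1000),T)
    return res
if __name__=="__main__":
    run(m,p)
E
python3 meas.py
```

```text
(258, 222) 14 135 70
(285, 412) 75 15 137
(420, 165) 20 96 128
(330, 420) 69 13 138
(180, 250) 90 20 50
(90, 100) 16 101 43
(545, 340) 16 114 87
(485, 150) 12 122 69
tray [ 0.5762 -0.0181] r 0.1407 1886 1886
peg 320 [326.6 138.8] [ 0.7151 -0.05  ] 0.1425 -13.0
peg 373 [280.9 153.9] [0.6738 0.0854] 0.1422 46.7
peg 374 [362.8 170.5] [ 0.6178 -0.1533] 0.1415 -72.9
peg 408 [270.4 200.9] [0.5362 0.1188] 0.1426 106.3
peg 408 [353.5 218.2] [ 0.4789 -0.121 ] 0.1417 -133.4
peg 358 [306.8 233.6] [0.4382 0.0155] 0.142 166.3
flat 192531 [318.7 193.2] [ 0.5552 -0.0221] r 0.0214 ang -169.13 dia 0.3588 [  0   0 640 600]
tall 192531 [318.7 193.2] [ 0.5504 -0.0217] r 0.0261 ang -171.91 dia 0.3449 [  0   0 640 600]
flat 4346 [309.4 161.3] [0.6503 0.0025] r 0.0769 ang 15.51 dia 0.0539 [282 170  75  74]
tall 4346 [309.4 161.3] [0.6418 0.0019] r 0.0686 ang 16.93 dia 0.0518 [282 170  75  74]
flat 8627 [294.8 193.1] [0.5573 0.0477] r 0.0684 ang 106.03 dia 0.076 [209 282 104 105]
tall 8627 [294.8 193.1] [0.5524 0.0454] r 0.0677 ang 110.58 dia 0.073 [209 282 104 105]
flat 4310 [324.1 207.3] [ 0.5134 -0.0367] r 0.0655 ang -163.44 dia 0.0537 [342 354  73  74]
tall 4310 [324.1 207.3] [ 0.5101 -0.0358] r 0.0684 ang -164.95 dia 0.0516 [342 354  73  74]
tongue z 0.0 3183 [264.6 159. ] cent ang 59.18 tip [0.6916 0.1678] 0.2188 ang 58.17
tongue z 0.018 3183 [264.6 159. ] cent ang 59.18 tip [0.688  0.1654] 0.2148 ang 58.64
```

Measured: axis (0.5765, -0.018), flat tin at 106° and r = 68 mm, tongue at about 58.8° with its tip 215 mm out (213 given). The six pegs are consistent at r ≈ 142 mm. The tray must turn about 47° clockwise. I'll push the near-side peg at 166.6° from its counter-clockwise side with the fingers closed.

Call:
step_arm(moves=[[[0.0126,-0.04,0,2,-1],[0.0126,-0.04,0,2,-1],[0.0126,-0.04,0,2,-1],[0.0126,-0.04,0,2,-1],[0.0126,-0.04,0,2,-1]]])

```text
t: 0.65
ee_pos: [0.3052, 0.3746, 0.4045]
orientation: [[0.22, 0.976, -0.0], [0.976, -0.22, -0.0], [-0.0, 0.0, -1.0]]
wrist_force: [0.5, -0.8, 0.3]
opening: 0.0541
```

Call:
step_arm(moves=[[[0.0126,-0.04,0,0,-1],[0.0126,-0.04,0,0,-1],[0.0126,-0.04,0,0,-1],[0.0126,-0.04,0,0,-1],[0.0126,-0.04,0,0,-1]]])

```text
t: 1.15
ee_pos: [0.3682, 0.1746, 0.4047]
orientation: [[0.221, 0.975, 0.0], [0.975, -0.221, 0.0], [0.0, 0.0, -1.0]]
wrist_force: [0.2, -0.8, -0.1]
opening: 0.014
```

Call:
step_arm(moves=[[[0.0126,-0.04,0,0,-1],[0.0126,-0.04,0,0,-1],[0.0126,-0.04,0,0,-1],[0.0126,-0.04,0,0,-1],[0.0126,-0.046,0,0,-1]]])

```text
t: 1.65
ee_pos: [0.4312, -0.0314, 0.4048]
orientation: [[0.221, 0.975, 0.0], [0.975, -0.221, 0.0], [0.0, 0.0, -1.0]]
wrist_force: [0.4, 1.3, -0.3]
opening: 0.0005
```

```bash
python3 - <<'E'
from h import *
s=observe();print(s["t"],s["ee_pos"],np.degrees(np.arctan2(s["orientation"][1][0],s["orientation"][0][0])),s["opening"],s["wrist_force"])
for n in ("wrist","scene"):
    cv2.imwrite(f"pics/{n}1.png",cv2.convertScaleAbs(get_image(n)[0],alpha=1.5))
E
```

```text
1.65 [ 0.43119939 -0.03135773  0.40477932] 77.22465019360817 0.000525487156550579 [ 0.41144397  1.31893601 -0.27422969]
```

View pics/wrist1.png

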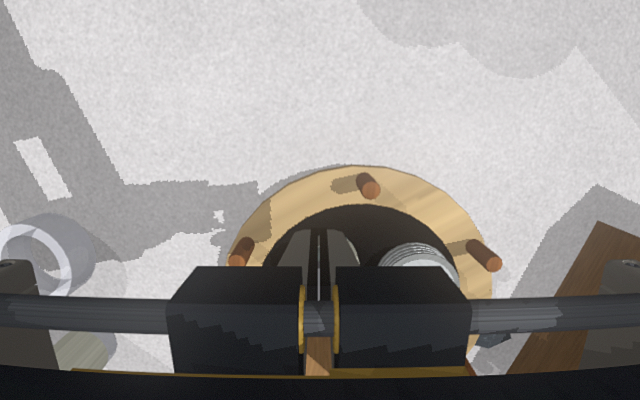

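View pics/scene1.png

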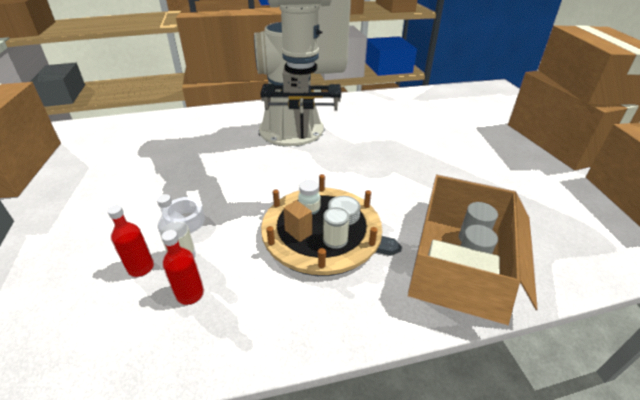

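The wrist view shows the closed fingers (about 320,230) outside the rim, with the target peg at (369,188) to their right and nothing below. I'll descend to a tip height of about 58 mm.

Call:
step_arm(moves=[[[0,0,-0.04,0,-1],[0,0,-0.04,0,-1],[0,0,-0.04,0,-1],[0,0,-0.026,0,-1],[0,0,-0.01,0,-1]]])

```text
t: 2.25
ee_pos: [0.4299, -0.0293, 0.2465]
orientation: [[0.221, 0.975, -0.004], [0.975, -0.221, 0.0], [-0.001, -0.004, -1.0]]
wrist_force: [-0.1, -0.7, 0.5]
opening: 0.0001
```

```bash
python3 - <<'E'
from h import *
s=observe();print(s["t"],s["ee_pos"],s["wrist_force"])
cv2.imwrite("pics/wrist2.png",cv2.convertScaleAbs(get_image("wrist")[0],alpha=1.5))
# push path: finger centre for peg angle a
o=np.array([.5765,-.0178])
for a in range(168,115,-4):
    t=np.radians(a); P=o+.146*np.array([np.cos(t),np.sin(t)])-.027*np.array([np.sin(t),-np.cos(t)])
    print(a,P.round(4))
E
```

```text
2.25 [ 0.42992423 -0.02930806  0.24645444] [-0.06074135 -0.70019598  0.45002795]
168 [ 0.4281 -0.0139]
164 [ 0.4287 -0.0035]
160 [0.4301 0.0068]
156 [0.4321 0.0169]
152 [0.4349 0.0269]
148 [0.4384 0.0367]
144 [0.4425 0.0462]
140 [0.4473 0.0554]
136 [0.4527 0.0642]
132 [0.4587 0.0726]
128 [0.4653 0.0806]
124 [0.4725 0.0881]
120 [0.4801 0.0951]
116 [0.4882 0.1016]
```

View pics/wrist2.png

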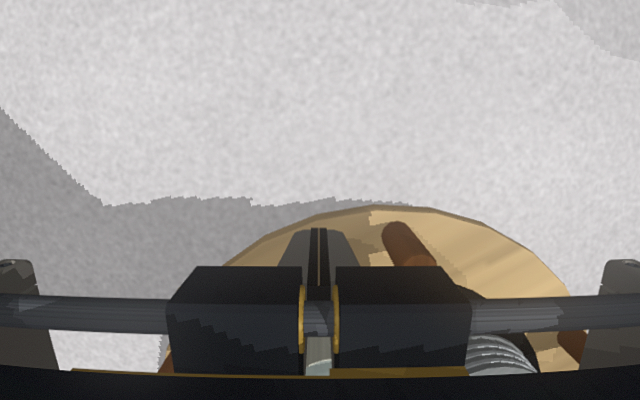

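Peg (405,245) stands just right of the fingers (320,250), at the same radial position, with a gap of about 2 cm. I'll approach slowly.

Call:
step_arm(moves=[[[-0.001,0.004,0.001,0,-1],[-0.001,0.004,0,0,-1],[0,0.004,0,0,-1],[0,0.004,0,0,-1],[0,0.004,0,0,-1]]])

```text
t: 2.8
ee_pos: [0.4293, -0.0094, 0.2503]
orientation: [[0.221, 0.975, 0.001], [0.975, -0.221, -0.0], [0.0, 0.001, -1.0]]
wrist_force: [-0.1, 0.5, -0.7]
opening: 0.0003
```

Call:
step_arm(moves=[[[0.0005,0.005,0,-2,-1],[0.0005,0.005,0,-2,-1],[0.001,0.005,0,-2,-1],[0.001,0.005,0,-2,-1],[0.001,0.005,0,-2,-1]]])

```text
t: 3.3
ee_pos: [0.433, 0.0155, 0.2499]
orientation: [[0.389, 0.921, -0.0], [0.921, -0.389, -0.0], [-0.0, -0.0, -1.0]]
wrist_force: [-1.3, -1.6, 0.9]
opening: 0.0003
```

```bash
python3 - <<'E'
from h import *; from meas import run
s=observe();print(s["t"],s["ee_pos"],s["wrist_force"])
run(camera_model("top"),get_image("top")[0])
E
```

```text
3.3 [0.43302036 0.01553748 0.249903  ] [-1.28733613 -1.55473725  0.86021891]
tray [ 0.5865 -0.0286] r 0.1315 1208 1208
peg 287 [333.7 140.9] [ 0.7084 -0.0708] 0.129 -19.1
peg 349 [286.4 148.7] [0.6888 0.0692] 0.1415 43.7
peg 355 [364.7 178. ] [ 0.5956 -0.1581] 0.1298 -86.0
peg 359 [268.6 193.4] [0.5582 0.1239] 0.1551 100.5
peg 288 [348.2 223.6] [ 0.4637 -0.105 ] 0.1446 -148.1
flat 4558 [313.  160.5] [ 0.6525 -0.0082] r 0.0691 ang 17.22 dia 0.0552 [296 166  75  76]
tall 4558 [313.  160.5] [ 0.6439 -0.0083] r 0.0609 ang 19.45 dia 0.0531 [296 166  75  76]
flat 8618 [294.1 189.5] [0.568  0.0495] r 0.0803 ang 103.27 dia 0.0759 [206 268 104 104]
tall 8618 [294.1 189.5] [0.5627 0.0471] r 0.0794 ang 107.42 dia 0.073 [206 268 104 104]
flat 3680 [320.2 206.8] [ 0.5151 -0.0255] r 0.0714 ang 177.51 dia 0.0496 [326 357  76  62]
tall 3680 [320.2 206.8] [ 0.5118 -0.025 ] r 0.0748 ang 177.24 dia 0.0477 [326 357  76  62]
tongue z 0.0 3081 [264.6 159.1] cent ang 63.62 tip [0.69   0.1679] 0.2221 ang 62.22
tongue z 0.018 3081 [264.6 159.1] cent ang 63.62 tip [0.6849 0.1662] 0.2182 ang 63.2
tongue z 0.0 353 [280.2 215.7] cent ang 126.23 tip [0.4981 0.1102] 0.1645 ang 122.49
tongue z 0.018 353 [280.2 215.7] cent ang 126.23 tip [0.4972 0.1085] 0.1636 ang 123.08
```

Contact force is about 2 N. The occluded tray circle fit is bad, so I'm using the fixed axis instead. The tray has turned about 9° (tin at 97°), which matches the path model. Continuing along the arc.

Call:
step_arm(moves=[[[0.0014,0.005,0,-2,-1],[0.0014,0.005,0,-2,-1],[0.0018,0.005,0,-2,-1],[0.0018,0.005,0,-2,-1],[0.002,0.0048,0,-2,-1]]])

```text
t: 3.85
ee_pos: [0.4414, 0.0402, 0.2498]
orientation: [[0.542, 0.84, -0.0], [0.84, -0.542, -0.0], [-0.0, -0.0, -1.0]]
wrist_force: [-1.2, -2.1, -0.7]
opening: 0.0003
```

Call:
step_arm(moves=[[[0.002,0.0048,0,-2,-1],[0.0024,0.0046,0,-2,-1],[0.0024,0.0046,0,-2,-1],[0.0027,0.0044,0,-2,-1],[0.0027,0.0044,0,-2,-1]]])

```text
t: 4.35
ee_pos: [0.4536, 0.063, 0.2498]
orientation: [[0.68, 0.733, -0.001], [0.733, -0.68, -0.0], [-0.0, -0.0, -1.0]]
wrist_force: [-0.4, 0.2, 1.6]
opening: 0.0003
```

```bash
sed -i 's/res\["o"\]=o/o=np.array([.5765,-.0178])/' meas.py; python3 - <<'E'
from h import *; from meas import run
s=observe();print(s["t"],s["ee_pos"],s["wrist_force"])
p=get_image("top")[0]; cv2.imwrite("pics/top3.png",cv2.resize(cv2.convertScaleAbs(p[110:260,230:390],alpha=1.6),None,fx=4,fy=4))
run(camera_model("top"),p,False)
E
```

```text
4.35 [0.45355611 0.06299991 0.24979388] [-0.39702383  0.1707391   1.57948773]
tray [ 0.5832 -0.0208] r 0.1367 1432 1432
peg 356 [300.9 140.7] [0.7116 0.0259] 0.142 17.9
peg 280 [348.2 149.3] [ 0.6821 -0.1128] 0.142 -42.0
peg 386 [269.2 176.8] [0.6068 0.121 ] 0.1421 77.7
peg 404 [364.8 194.8] [ 0.546  -0.1564] 0.1419 -102.4
peg 274 [333.3 231.9] [ 0.4408 -0.0612] 0.1424 -162.3
flat 4620 [321.3 160.6] [ 0.6514 -0.0326] r 0.0764 ang -11.17 dia 0.0556 [329 166  77  77]
tall 4620 [321.3 160.6] [ 0.6429 -0.0318] r 0.0679 ang -11.94 dia 0.0534 [329 166  77  77]
flat 8765 [294.1 181.6] [0.5913 0.049 ] r 0.0684 ang 77.54 dia 0.0766 [205 236 106 106]
tall 8765 [294.1 181.6] [0.585  0.0466] r 0.065 ang 82.45 dia 0.0736 [205 236 106 106]
flat 3096 [314.3 206.9] [ 0.5154 -0.0082] r 0.0619 ang 171.05 dia 0.0455 [306 357  62  69]
tall 3096 [314.3 206.9] [ 0.5121 -0.0084] r 0.0651 ang 171.66 dia 0.0437 [306 357  62  69]
```

View pics/top3.png

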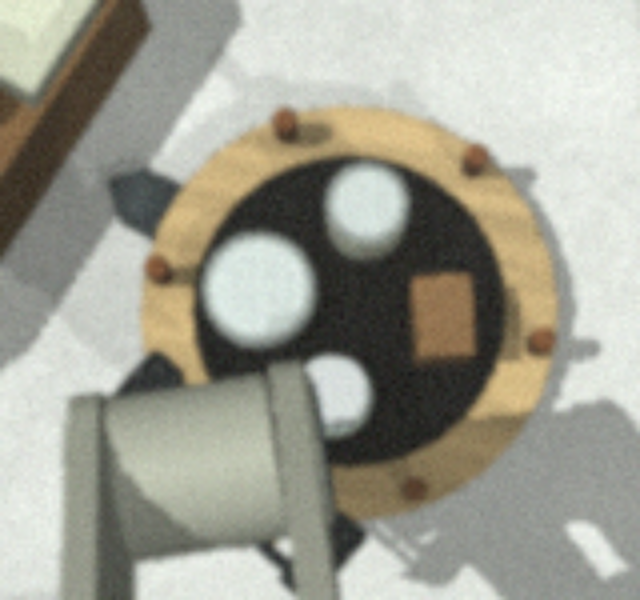

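The tray has turned 29° and the tin is at 77.5°, with all goods still in place. About 18.7° remains.

Call:
step_arm(moves=[[[0.003,0.0042,0,-2,-1],[0.003,0.0042,0,-2,-1],[0.0033,0.004,0,-2,-1],[0.0033,0.004,0,-2,-1],[0.0036,0.0037,0,-2,-1]]])

```text
t: 4.9
ee_pos: [0.4696, 0.083, 0.2497]
orientation: [[0.796, 0.605, -0.001], [0.605, -0.796, -0.0], [-0.001, -0.0, -1.0]]
wrist_force: [-1.7, 0.2, 1.0]
opening: 0.0003
```

Call:
step_arm(moves=[[[0.0036,0.0037,0,-2,-1],[0.0038,0.0035,0,-2,-1],[0.0038,0.0035,0,-2,-1],[0.0015,0.0013,0,0,-1],[0,0,0,0,-1]]])

```text
t: 5.4
ee_pos: [0.4827, 0.095, 0.2497]
orientation: [[0.854, 0.52, 0.0], [0.52, -0.854, 0.0], [0.0, 0.0, -1.0]]
wrist_force: [0.7, 0.6, -0.1]
opening: -0.0001
```

```bash
python3 - <<'E'
from h import *; from meas import run
s=observe();print(s["t"],s["ee_pos"],s["wrist_force"])
p=get_image("top")[0]; cv2.imwrite("pics/top4.png",cv2.resize(cv2.convertScaleAbs(p[110:260,230:390],alpha=1.6),None,fx=4,fy=4))
run(camera_model("top"),p,True)
E
```

```text
5.4 [0.48268917 0.09496635 0.24973878] [ 0.7066539   0.5961684  -0.14121539]
tray [ 0.5886 -0.0236] r 0.1323 1124 1124
peg 288 [314.8 137.9] [ 0.7189 -0.0154] 0.1424 0.9
peg 323 [357.8 159.9] [ 0.6498 -0.1399] 0.1424 -59.0
peg 497 [273.8 163.4] [0.6462 0.1069] 0.1429 60.8
peg 261 [360.5 208. ] [ 0.5079 -0.1425] 0.1423 -118.8
peg 288 [319.2 234.7] [ 0.434 -0.02 ] 0.1425 -179.1
flat 4671 [327.9 163. ] [ 0.6439 -0.0518] r 0.0755 ang -26.76 dia 0.0559 [356 175  76  78]
tall 4671 [327.9 163. ] [ 0.6356 -0.0503] r 0.0675 ang -28.78 dia 0.0537 [356 175  76  78]
flat 8727 [296.4 175.2] [0.6101 0.0417] r 0.0683 ang 60.5 dia 0.0764 [214 210 107 105]
tall 8727 [296.4 175.2] [0.6032 0.0396] r 0.0633 ang 65.05 dia 0.0734 [214 210 107 105]
flat 2069 [305.6 201.5] [0.5319 0.0168] r 0.0565 ang 142.23 dia 0.0372 [269 346  71  40]
tall 2069 [305.6 201.5] [0.5279 0.0157] r 0.059 ang 145.45 dia 0.0358 [269 346  71  40]
tongue z 0.0 2954 [264.7 159. ] cent ang 59.28 tip [0.6892 0.1671] 0.2165 ang 58.65
tongue z 0.018 2954 [264.7 159. ] cent ang 59.28 tip [0.6856 0.1646] 0.2126 ang 59.12
tongue z 0.0 2114 [260.  189.9] cent ang 90.28 tip [0.5624 0.1961] 0.2144 ang 93.77
tongue z 0.018 2114 [260.  189.9] cent ang 90.28 tip [0.5606 0.1933] 0.2117 ang 94.32
tongue z 0.0 1744 [281.6 238.5] cent ang 143.53 tip [0.3968 0.0962] 0.2128 ang 147.62
tongue z 0.018 1744 [281.6 238.5] cent ang 143.53 tip [0.3972 0.0947] 0.2117 ang 147.9
```

View pics/top4.png

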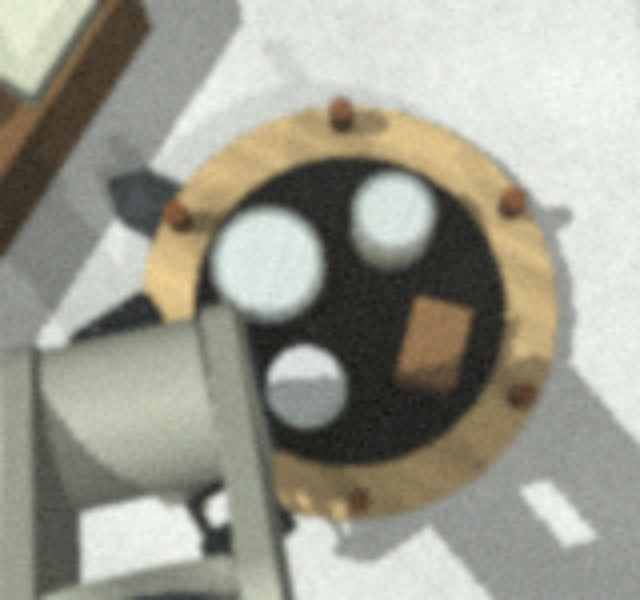

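Tin at 60.5° and tongue at about 59°, so the tin is 2 mm off. I'll give one more small nudge, back off the peg and lift clear.

Call:
step_arm(moves=[[[0.001,0.0009,0,0,-1],[0.001,0.0009,0,0,-1],[-0.005,-0.004,0,0,-1],[-0.009,-0.006,0,0,-1],[-0.009,-0.006,0,0,-1]]])

```text
t: 5.95
ee_pos: [0.4606, 0.0802, 0.2496]
orientation: [[0.855, 0.518, -0.0], [0.518, -0.855, -0.0], [-0.0, -0.0, -1.0]]
wrist_force: [-0.5, -0.3, -0.6]
opening: 0.0008
```

Call:
step_arm(moves=[[[0,0,0.03,0,-1],[0,0,0.04,0,-1],[0,0,0.04,0,-1],[0,0,0.04,0,-1],[-0.03,0.02,0.02,0,-1]]])

```text
t: 6.45
ee_pos: [0.4332, 0.0997, 0.4231]
orientation: [[0.856, 0.516, 0.006], [0.516, -0.856, 0.001], [0.006, 0.003, -1.0]]
wrist_force: [0.9, 0.3, 0.0]
opening: 0.0006
```

Call:
step_arm(moves=[[[-0.02,0.045,0,0,-1],[-0.02,0.045,0,0,-1],[-0.02,0.045,0,0,-1],[-0.02,0.045,0,0,-1],[-0.02,0.045,0,0,-1]]])

```text
t: 6.95
ee_pos: [0.3299, 0.3264, 0.4197]
orientation: [[0.855, 0.518, 0.0], [0.518, -0.855, 0.0], [0.0, -0.0, -1.0]]
wrist_force: [1.8, 0.2, 0.0]
opening: 0.0004
```

Call:
step_arm(moves=[[[-0.01,0.045,0,0,-1],[-0.01,0.045,0,0,-1],[0,0,0,0,-1],[0,0,0,0,-1],[0,0,0,0,-1]]])

```text
t: 7.45
ee_pos: [0.3116, 0.4144, 0.4193]
orientation: [[0.855, 0.518, -0.001], [0.518, -0.855, -0.001], [-0.001, 0.001, -1.0]]
wrist_force: [-0.5, 0.5, 0.7]
opening: 0.0004
```

```bash
python3 - <<'E'
from h import *; from meas import run
s=observe();print(s["t"],s["ee_pos"],s["wrist_force"])
p=get_image("top")[0]; cv2.imwrite("pics/top5.png",p)
run(camera_model("top"),p,True)
cv2.imwrite("pics/scene5.png",cv2.convertScaleAbs(get_image("scene")[0],alpha=1.4))
E
```

```text
7.45 [0.31155451 0.4144068  0.41931345] [-0.47522794  0.49567101  0.69395535]
tray [ 0.5765 -0.0181] r 0.1408 1920 1920
peg 260 [315.6 137.7] [ 0.7194 -0.0178] 0.1429 0.0
peg 294 [358.2 160.3] [ 0.6483 -0.1409] 0.1425 -59.7
peg 453 [273.9 162.6] [0.6486 0.1067] 0.1439 59.9
peg 388 [360. 209.] [ 0.505  -0.1408] 0.1423 -120.2
peg 367 [275.2 211.2] [0.5058 0.1057] 0.1424 119.8
peg 348 [318.4 234.7] [ 0.4341 -0.0179] 0.1424 -179.9
flat 193223 [319.2 192.2] [ 0.5579 -0.0236] r 0.0194 ang -162.66 dia 0.3595 [  0   0 640 600]
tall 193223 [319.2 192.2] [ 0.553  -0.0232] r 0.0241 ang -167.11 dia 0.3455 [  0   0 640 600]
flat 4565 [328.2 163.1] [ 0.6435 -0.0529] r 0.0756 ang -27.65 dia 0.0553 [358 176  75  76]
tall 4565 [328.2 163.1] [ 0.6353 -0.0514] r 0.0677 ang -29.73 dia 0.0531 [358 176  75  76]
flat 8683 [296.6 174.9] [0.6109 0.0412] r 0.0683 ang 59.77 dia 0.0762 [215 209 107 104]
tall 8683 [296.6 174.9] [0.6039 0.0391] r 0.0632 ang 64.29 dia 0.0733 [215 209 107 104]
flat 4453 [305.4 205.7] [0.5194 0.0178] r 0.0672 ang 148.07 dia 0.0546 [266 347  75  78]
tall 4453 [305.4 205.7] [0.516  0.0166] r 0.0696 ang 150.4 dia 0.0525 [266 347  75  78]
tongue z 0.0 3011 [264.6 159. ] cent ang 59.28 tip [0.6884 0.1687] 0.2175 ang 59.03
tongue z 0.018 3011 [264.6 159. ] cent ang 59.28 tip [0.6849 0.1662] 0.2135 ang 59.5
```

View pics/top5.png

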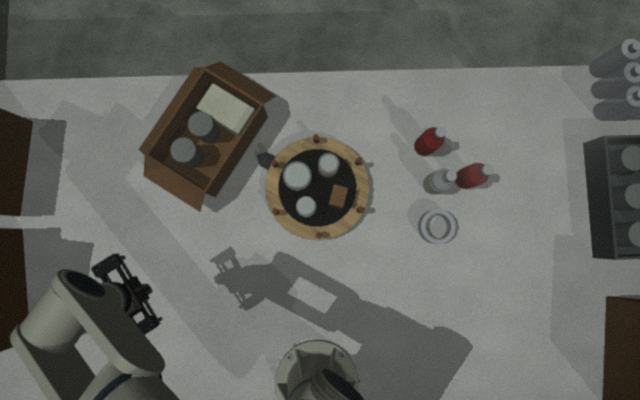

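View pics/scene5.png

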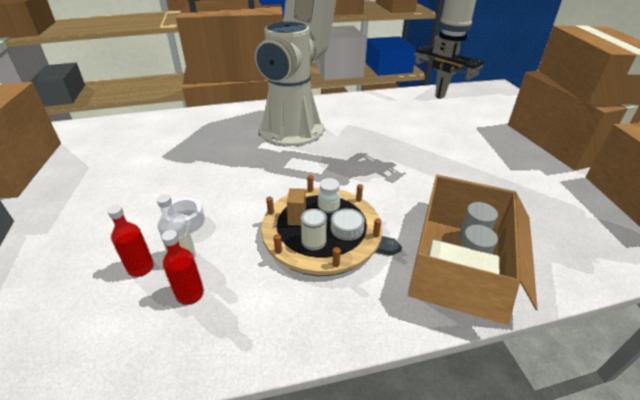

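The tin (296,175) is now on the line from the axis to the tongue (265,159). Tin is at 59.8° and tongue at 59.3°, under 1 mm off. All goods are upright, the bottle (440,181) and tape roll (438,226) haven't moved, and the arm is clear.

```bash
python3 -c "
from station import *
print(sign_off())"
```

```text
the job is handed in; nothing more can be done
None
```

The flat tin is lined up with the tongue, the arm is clear, and I handed the job in at about 7.6 s. I pushed one peg on the robot's side with closed fingertips, turning the tray about 46° clockwise, then backed off and lifted away. The wrist force read at most about 2.5 N at the end of each move.

**Final checks:**
- **Alignment:** the tin measured 59.8° and 68.3 mm from the axis, against a tongue direction of 59.0–59.5°. That puts it about 1 mm or less off the line, where 10.5 mm is allowed.
- **Axis and tongue:** peg radii came out at 142–144 mm against the 143 mm given. The tongue tip came out at 213.5 mm against 213 mm.
- **Other things:** the final top and scene pictures show all four goods upright on the mat. The bottle and tape roll are at the same pixels as at the start.

**Checks that disagreed:**
- **Tray outline:** the circle fit gave a radius of 141 mm instead of 158 mm, because the colour mask cut in at the rim. Its centre still agreed with the pegs to within 1 mm.
- **Blocked views:** while the arm covered part of the tray, that fit was unusable, so I used the fixed axis found from the pegs.

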